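Load the quick-release specimen clamp

ROBOT

A 6-joint arm with a two-finger parallel gripper is mounted at the origin on a cart in front of the work surface, level with it; the furniture and walls round the work are solid. World frame = base frame: x ahead of the robot, y to its left, z up, the work surface at z = 0. Lengths are in m, angles in rad, forces in N, time in s.
With the tool pointing down it reaches from about 0.275 to 0.825 m from the base axis. Payload 4.9 kg.
Tool frame: the origin (TCP) lies midway between the tips of the shut fingers; the grasp point (between the pads) lies 19 mm behind it (bot.hold_point_z is the z of the grasp point in the tool frame, in m); z points along the fingers, y is the line along which they close (so a half turn about z gives the same grasp; the last joint's range is limited). The gripper opens to 85 mm and grips with 20 to 120 N. Pads are 22 mm wide; open, the fingers measure 114 mm over their backs; the gripper's body (76 mm by 85 mm) begins 54 mm behind the grasp point. The pads swing forward as they close: fully open they stand 13 mm farther back than shut.
Start: joints at [-0.134, 0.326, -0.193, 1.052, 0, 1.437], TCP at [0.55, 0, 0.231] pointing down, gripper open.
Joint ranges: [-2.65, 2.65], [-0.97, 1.79], [-1.3, 1.35], [-1.93, 2.1], [-1.47, 1.37], [-3.14, 3.14]. Speed limits (rad/s): [2.57, 2.57, 3.14, 3.14, 3.14, 3.14].

INTERFACE

Orientations are given as a unit quaternion [w, x, y, z].
In Python, from workcell import bot, camera, camera_model gives the robot as it stands. The module is installed in compiled form; this text tells all that it offers.
- The arm moves only by the tool carry_out, never from a script. Its argument "targets" is one flat list of numbers, 7 for each row, row after row: the gripper command: -1 is fully open, 1 is shut, values between are in proportion, then the shift along the world's x, y, z in mm, then the turn, a rotation vector about the world's x, y, z in degrees. In form: [gripper, tx, ty, tz, ax, ay, az, gripper, tx, ty, tz, ax, ay, az, ...]. A call has 1 to 10 rows; each row is the pose to reach, as a shift and turn from the pose commanded when the call began; what a row does not reach only later rows make up. A row lasts 1/10 s, in which the tool goes at most 50 mm and 8.59 degrees, less where a joint would pass 70% of its speed; a pose out of reach is approached as far as the arm can. A call with a gripper value outside its range is refused whole. The fingers move at their own pace and stop on an object; "grip_force" is the grip in N (left out, the last holds). Time passes only in rows, so rows that repeat a pose let the fingers close. It gives the time, the measured TCP pose, the force, the opening and the grip force at its end, in the units of the state.
- bot.sense(): the state, without advancing time (a new reading comes with each control period).
- camera(name): name is "scene" or "side" or "wrist"; returns (picture, depth): 420x560x3 uint8, blue, green, red; 420x560 float32, m along the optical axis (not along the pixel's ray), 0 where there is no reading.
- camera_model(name): a dict with "vfov" (degrees; the focal length in pixels is half the picture's height over the tangent of half this angle, whatever the lens; pixels are square), "cx", "cy" (the principal point, pixels), "origin" and "rotation" of the camera in the world. Camera axes: x right, y up, looking along -z (the intrinsics and any distortion apply to the point x, -y, -z); pixel columns grow to the right and rows downward; lengths in m; the calibration is good to about 2 mm. The wrist camera is an equidistant fisheye: a pixel r from the principal point sees the ray r / f radians off the axis. A picture is of the moment at which its call begins: read the wrist's pose just before it. camera_model takes no time and is no camera call; for the wrist camera it gives the pose at the moment of the call.
- bot.sign_off(): hands the job in; it is judged then, once.
The state is a dict: "time_s": time; "joint_positions": joint angles; "joint_vel": joint speeds; "joint_torque": joint torques, N m; "ee_pos": TCP position; "tool_rot": TCP orientation; "ft_force": force on the tool from outside, world axes, zero at the start; "torque": the same for the moment, N m; "grip_width": finger opening in m; "grip_force": force on a finger pad.
Only numpy, scipy, OpenCV 4.12 (cv2) and the standard library are available. Lean on these libraries where they do the work, as an engineer would, in place of code of your own. Each camera call takes 0.05 s, during which the arm holds its last target. There are 200 camera calls.

TASK

Flip the clamp's cam lever fully open, then slide every round mounted specimen that is there along the worktop, without lifting it, through the open mouth into the clamp until all of them lie wholly between fence and jaw. With the lever still open, turn the wing nut until the jaw just touches the row of specimens, then flip the lever fully closed so that the row is held firmly but not crushed; leave the tweezers, the loupe and the steel test block where they are.

Things in the scene. Friction and masses are not known exactly. Their poses are not given: they have to be found in the camera images.
- clamp: Quick-release specimen clamp, fixed. Origin: on the worktop (z = 0) under the gripping face of the fixed steel fence, mid-length. y runs along the clamp to its open mouth; x points from moving jaw to fence (jaw and housing at -x). Fence face x = 0; fence and jaw 14 mm high. Housing: grey block, x -120 to -72, y -94 to +84 mm, top at z = 28 mm, carries cam lever and wing nut.
- mouth (a point): The clamp's mouth: 15 mm before the fence face (where a specimen's axis lies when it touches the fence), at y = +80 mm of the clamp's frame, 8 mm above the worktop; axes as the clamp's. Specimens enter here, moving to -y, into the channel between fence and jaw: bare worktop, bevelled entry corners, closed by a cross bar 160 mm in. Outside it (+y) the worktop is free.
- jaw_face (a point): Middle of the moving jaw's gripping face, 8 mm above the worktop; the clamp's gap is minus its x in the clamp's frame. With nothing in it, gap in mm = 36 - 2 x wing_nut (rad) with the cam lever closed, and 4 mm more with it fully open. The jaw is sprung: it yields when it bears on specimens.
- cam_lever (a joint): Cam lever, swings level about the vertical pivot lever_pivot. 0 = closed (it points along the clamp's +y), 1.75 rad = fully open (stop), swung counter-clockwise seen from above till it points to -x and a little -y. It stays where it is left; about 2 N at its end moves it. Closing moves the jaw 4 mm towards the fence.
- lever_pivot (a point): The cam lever's vertical pivot, at the lever's mid-height, 41 mm above the worktop, on a slide on the housing that travels with the jaw's carriage: in the clamp's frame y = -70 mm, x = -96 mm + 2 mm x wing_nut (rad). This point turns with the lever, which lies along its y axis.
- lever_end (a point): Point on the lever 66 mm from its pivot, at mid-height (41 mm above the worktop). The lever is a bar 11 mm wide with a rounded end (16 mm across, 74 mm from the pivot); underside 34 mm, top 48 mm above the worktop, 6 mm clear of the housing's top, with free air on both sides.
- wing_nut (a joint): Adjusting wing nut, turns about a vertical axis at x = -96, y = +65 mm of the clamp's frame; rad, 0 to 7, grows clockwise seen from above. Clockwise advances the jaw towards the fence, 2 mm per rad. Stays where it is left (0.06 N m of friction).
- nut_grip (a point): On the nut's axis, 44 mm above the worktop, middle of the wings. The wings form one upright bar 44 mm long, 10 mm thick, 34 to 54 mm above the worktop, along this point's x axis (at value 0 along the clamp's x).
- jaw (a joint): Spring travel of the jaw in m: 0 when nothing presses on it, grows as it bears on specimens (2.5 N per mm), at most 0.010; this is the tension of the clamp.
- specimen_0_mid (a point): Mounted specimen: black, rectangular metal face; a round disc 30 mm in diameter and 15 mm high, 28 g, lying flat on the worktop. This point is on its axis, 8 mm above its underside. May be absent.
- specimen_1_mid (a point): Mounted specimen: dark red, round metal face; a round disc 30 mm in diameter and 15 mm high, 28 g, lying flat on the worktop. This point is on its axis, 8 mm above its underside. May be absent.
- specimen_2_mid (a point): Mounted specimen: dark green, square metal face; a round disc 30 mm in diameter and 18 mm high, 28 g, lying flat on the worktop. This point is on its axis, 8 mm above its underside. May be absent.
- specimen_3_mid (a point): Mounted specimen: black, round metal face; a round disc 30 mm in diameter and 19 mm high, 28 g, lying flat on the worktop. This point is on its axis, 8 mm above its underside. May be absent.
- tweezers: Steel tweezers, 128 mm long, lying on the worktop; a bystander. Origin under the middle.
- loupe: Black eye loupe, 33 mm in diameter, 35 mm high; a bystander. Origin under the middle.
- test_block: Round steel test block, 50 mm in diameter, 12 mm high; a bystander. Origin under the middle.
There are look-alikes about, which are no part of the job. What is shaped like the part that bears specimen_3_mid but purple or yellow is not meant.

How it is judged:
By the outcome, as a careful person would: the job done as asked, in the order asked, and still so for the second after the job is handed in, with the robot touching nothing.
Of specimen_0, specimen_1, specimen_2, specimen_3 only 3 to 4 are there at a start; the rules pass over those that are not, and their reading is None.
At some moment in a run one of specimen_0, specimen_1, specimen_2, specimen_3 may be knocked a few centimetres aside while the robot is not near it.
Once in a run the grip may slacken for a moment while it holds something.
It also fails if it takes over 192 s, if anything falls off the work surface, if the arm or the gripper's body presses on something with over 40 N, if the wrist force passes 120 N, or if a joint passes its speed limit or range.

## Working session

There is one attempt and no reset: what is moved stays moved. The work goes in short steps, Python scripts to look and compute and a tool call to move; the robot and the scene stay as the last step left them, time stands still between calls to the robot, and variables do not carry over. Pictures are saved under pics/ and viewed, at most 14 in all, crops included, and the job is handed in when it is done.

Besides the shell and the picture viewer there is one more tool, called after ">>>" by a JSON object that holds its "method" and its "body". carry_out: Moves the arm, as the interface text tells. Its arguments: {"type":"object","properties":{"targets":{"type":"array","items":{"type":"number"}},"grip_force":{"type":"number"}},"required":["targets"]}

```bash
mkdir -p pics
cat > h.py <<'E'
import numpy as np, cv2
from workcell import bot, camera, camera_model
def cloud(name):
    m=camera_model(name); p,d=camera(name)
    h,w=d.shape; f=h/2/np.tan(np.radians(m['vfov']/2))
    v,u=np.mgrid[:h,:w]; x=(u-m['cx'])/f; y=(v-m['cy'])/f
    if name=='wrist':
        r=np.hypot(x,y); s=np.where(r>1e-9,np.tan(np.minimum(r,1.5))/np.maximum(r,1e-9),1); x=x*s;y=y*s
    P=np.stack([x*d,-y*d,-d],-1)@np.array(m['rotation']).reshape(3,3).T+np.array(m['origin'])
    P[d<=0]=np.nan
    return p,d,P
E
python3 - <<'E'
from h import *
print({k:np.round(v,3).tolist() if not np.isscalar(v) else v for k,v in bot.sense().items()})
for n in['scene','side','wrist']:
    m=camera_model(n); print(m)
    p,d,P=cloud(n); cv2.imwrite(f'pics/{n}0.png',p); np.savez(f'{n}0.npz',p=p,P=P)
E
```

```text
{'time_s': 0.0, 'joint_positions': [-0.134, 0.327, -0.194, 1.052, 0.0, 1.437], 'joint_vel': [0.001, -0.0, 0.0, -0.001, 0.001, 0.0], 'joint_torque': [-0.001, -44.34, 26.244, 0.016, -0.0, -0.0], 'ee_pos': [0.549, 0.0, 0.23], 'tool_rot': [-0.001, 0.707, 0.707, -0.001], 'ft_force': [-0.304, -0.457, 0.181], 'torque': [0.006, -0.017, -0.006], 'grip_force': 0.0, 'grip_width': 0.08548770175636666}
{'vfov': 56.218105944442186, 'cx': 272.70379804458054, 'cy': 208.5660473810738, 'origin': array([ 0.25392729, -0.6106546 ,  0.85001439]), 'rotation': array([ 0.91938591,  0.3195583 , -0.08001817, -0.21496311])}Traceback (most recent call last):
  File "<stdin>", line 5, in <module>
  File "h.py", line 9, in cloud
    P=np.stack([x*d,-y*d,-d],-1)@np.array(m['rotation']).reshape(3,3).T+np.array(m['origin'])
                                 ~~~~~~~~~~~~~~~~~~~~~~~~~~~~~~~^^^^^
ValueError: cannot reshape array of size 4 into shape (3,3)
```

```bash
sed -i "s/np.array(m\['rotation'\]).reshape(3,3).T/R(m['rotation']).T/" h.py
cat >> h.py <<'E'
from scipy.spatial.transform import Rotation
def R(q): return Rotation.from_quat(np.roll(q,-1)).as_matrix()
E
python3 - <<'E'
from h import *
for n in['scene','side','wrist']:
    print(camera_model(n))
    p,d,P=cloud(n); cv2.imwrite(f'pics/{n}0.png',p); np.savez(f'{n}0.npz',p=p,P=P)
E
```

```text
{'vfov': 56.218105944442186, 'cx': 272.70379804458054, 'cy': 208.5660473810738, 'origin': array([ 0.25392729, -0.6106546 ,  0.85001439]), 'rotation': array([ 0.91938591,  0.3195583 , -0.08001817, -0.21496311])}
{'vfov': 46.10633271783662, 'cx': 276.445338405456, 'cy': 214.0394225019185, 'origin': array([0.0844882 , 0.65803837, 0.42354619]), 'rotation': array([-0.22093442, -0.15905402,  0.53914128,  0.79700469])}
{'vfov': 65.70646984690485, 'cx': 280.5244324614871, 'cy': 211.34338672835537, 'origin': array([0.55036458, 0.08207082, 0.37324309]), 'rotation': array([ 9.87048506e-01, -1.60420499e-01,  7.00534351e-04,  1.40151790e-04])}
```

View pics/scene0.png

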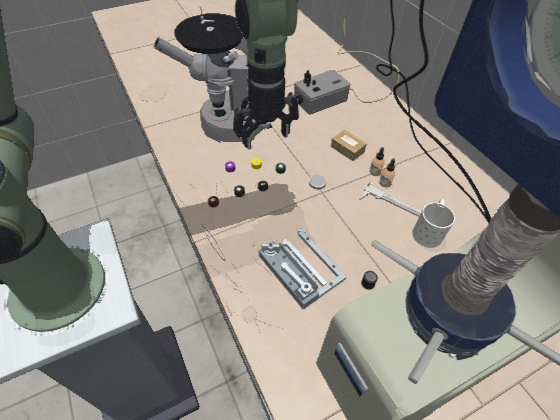

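View pics/wrist0.png

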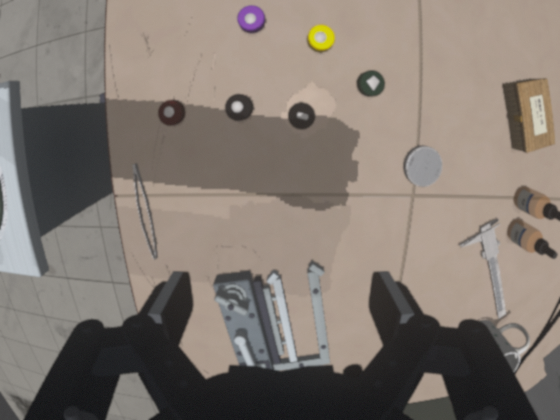

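Run:
```python
from h import *
W=np.load('wrist0.npz');P=W['P']
for n,(u,v) in dict(red=(172,112),blkround=(238,106),blkrect=(301,115),green=(371,83),yellow=(321,38),purple=(251,18),block=(423,165)).items():
    w=P[v-22:v+23,max(0,u-22):u+23] if v>=22 else P[:v+23,u-22:u+23]
    w=w.reshape(-1,3); w=w[(w[:,2]>.008)]
    print(n,np.round((w[:,:2].min(0)+w[:,:2].max(0))/2,4),np.round(np.ptp(w[:,:2],axis=0),3),np.round(np.percentile(w[:,2],95),4))
S=np.load('scene0.npz');
# top-down rectified views
for n in['scene','wrist','side']:
    Z=np.load(n+'0.npz');P=Z['P'].reshape(-1,3);p=Z['p'].reshape(-1,3)
    ok=(P[:,2]>-.02)&(P[:,2]<.075)&(P[:,0]>.35)&(P[:,0]<.75)&(P[:,1]>-.2)&(P[:,1]<.1)
    q=P[ok];c=p[ok];o=np.argsort(q[:,2]);q=q[o];c=c[o]
    im=np.zeros((600,800,3),np.uint8);hm=im.copy()
    i=((.1-q[:,1])*2000).astype(int);j=((q[:,0]-.35)*2000).astype(int)
    for k in range(len(q)):
        im[i[k]-1:i[k]+3,j[k]-1:j[k]+3]=c[k]
    cv2.imwrite(f'pics/top_{n}.png',im)
    print(n,len(q))
```

```text
red [0.4247 0.0801] [0.03 0.03] 0.0167
blkround [0.5039 0.0822] [0.029 0.029] 0.0199
blkrect [0.5728 0.0723] [0.03 0.03] 0.0166
green [0.6498 0.1118] [0.03  0.029] 0.019
yellow [0.5934 0.1604] [0.03 0.03] 0.02
purple [0.5175 0.1827] [0.029 0.031] 0.0199
block [0.7229 0.0187] [0.05 0.05] 0.0133
scene 13328
wrist 64617
side 15864
```

View pics/top_scene.png

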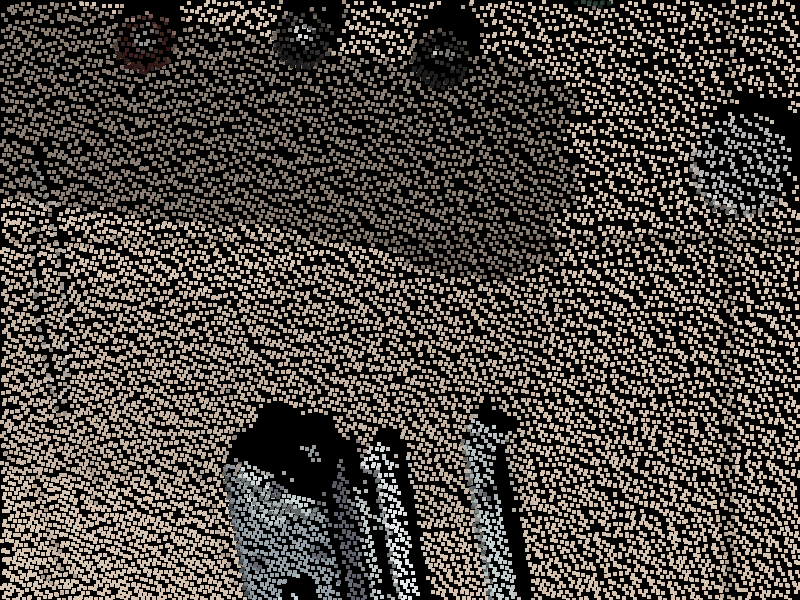

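Run:
```python
from h import *
for n in['scene','side','wrist']:
    P=np.load(n+'0.npz')['P'].reshape(-1,3)
    P=P[(P[:,0]>.44)&(P[:,0]<.7)&(P[:,1]>-.36)&(P[:,1]<-.08)]
    for a,b,l in[(.025,.031,'housing'),(.011,.0165,'14mm'),(.045,.051,'lever'),(.052,.057,'nut')]:
        q=P[(P[:,2]>a)&(P[:,2]<b)]
        if len(q)<10: print(n,l,len(q));continue
        r=cv2.minAreaRect((q[:,:2]*1000).astype(np.float32))
        print(n,l,len(q),np.round(q.mean(0),4),np.round(r[0],1),np.round(r[1],1),round(r[2],1))
```

```text
scene housing 857 [ 0.5001 -0.2214  0.0284] [ 534.9 -257.4] [123.3 284.1] 38.5
scene 14mm 908 [ 0.5711 -0.2194  0.0141] [ 562.8 -233.1] [169.6 234.4] 12.1
scene lever 230 [ 0.5015 -0.2348  0.048 ] [ 501.5 -208.5] [ 34.  160.2] 13.0
scene nut 55 [ 0.4887 -0.1503  0.0538] [ 502.2 -201.1] [ 32.4 149.4] 14.0
side housing 493 [ 0.5003 -0.2063  0.0283] [ 535.  -250.5] [132.9 271.8] 42.9
side 14mm 688 [ 0.5628 -0.1988  0.0141] [ 568.1 -224.2] [180.2 225.3] 9.9
side lever 151 [ 0.498  -0.213   0.0478] [ 502.6 -206.9] [ 34.5 165.1] 12.5
side nut 46 [ 0.4871 -0.1427  0.0539] [ 488.7 -144.1] [ 9.3 42.9] 57.1
wrist housing 2029 [ 0.5037 -0.1946  0.0279] [ 539.  -240.6] [113.6 263.1] 41.7
wrist 14mm 2806 [ 0.5708 -0.1994  0.0139] [ 571.8 -217.3] [133.1 241.6] 21.6
wrist lever 367 [ 0.4974 -0.1936  0.0475] [ 501.9 -189.3] [ 33.3 128.7] 13.4
wrist nut 206 [ 0.4904 -0.1432  0.0538] [ 490.2 -143.5] [ 9.6 41.9] 59.6
```

Run:
```python
from h import *
im=np.zeros((780,640,3),np.uint8)
for n in['scene']:
    P=np.load(n+'0.npz')['P'].reshape(-1,3)
    q=P[(P[:,0]>.42)&(P[:,0]<.68)&(P[:,1]>-.36)&(P[:,1]<-.06)&(P[:,2]>.007)&(P[:,2]<.07)]
    col=cv2.applyColorMap((q[:,2]/.06*255).clip(0,255).astype(np.uint8)[:,None],cv2.COLORMAP_JET)[:,0]
    for a,c in zip(q,col): cv2.circle(im,(int((a[0]-.42)*2400),int((-.06-a[1])*2000)),2,c.tolist(),-1)
im=im[:600,:]
for k in range(6): 
    cv2.putText(im,f'{.42+.05*k:.2f}',(int(.05*k*2400),10),0,.4,(255,255,255)); cv2.putText(im,f'{-.06-.05*k:.2f}',(0,int(.05*k*2000)+10),0,.4,(255,255,255))
cv2.imwrite('pics/hm.png',im)
```

```text
(no output)
```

View pics/hm.png

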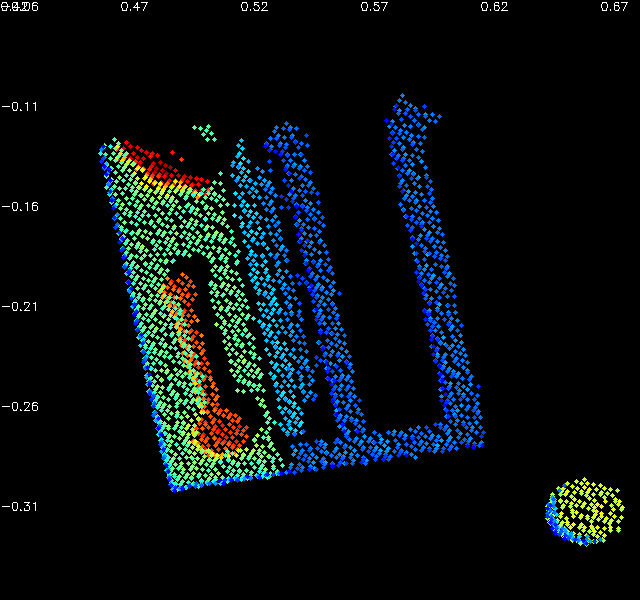

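```bash
cat > fit.py <<'E'
from h import *
from scipy.optimize import least_squares
P=np.concatenate([np.load(n+'0.npz')['P'].reshape(-1,3) for n in['scene','wrist','side']])
P=P[(P[:,0]>.42)&(P[:,0]<.68)&(P[:,1]>-.36)&(P[:,1]<-.06)]
def fr(p,q): 
    c,s=np.cos(p[2]),np.sin(p[2]); d=q[:,:2]-p[:2]; return np.c_[d[:,0]*c+d[:,1]*s,-d[:,0]*s+d[:,1]*c]
p=np.array([.5958,-.1913,np.radians(9.8)])
for it in range(3):
    q=fr(p,P);z=P[:,2]
    # edge points: per bin extremes
    def edge(m,ax,sgn,lo,hi):
        o=1-ax; out=[]
        idx=np.where(m)[0]
        for b in np.arange(lo,hi,.006):
            k=idx[(q[idx,o]>b)&(q[idx,o]<b+.006)]
            if len(k)>6: s=np.sort(sgn*q[k,ax]); out.append(k[np.argsort(sgn*q[k,ax])[-2]])
        return np.array(out,int)
    H=(z>.025)&(z<.031)&(q[:,0]<-.06)&(q[:,0]>-.14)
    F=(z>.0115)&(z<.0165)&(q[:,0]>-.015)&(q[:,0]<.03)
    J=(z>.0115)&(z<.0165)&(q[:,0]<-.02)&(q[:,0]>-.055)
    eL=edge(H,0,-1,-.085,.07); eF=edge(F,0,-1,-.07,.065); eB=edge(H,1,-1,-.118,-.075); eJ=edge(J,0,1,-.065,.06)
    f=lambda p:np.r_[fr(p,P[eL])[:,0]+.120,fr(p,P[eF])[:,0],fr(p,P[eB])[:,1]+.094]
    r=least_squares(f,p,loss='soft_l1',f_scale=.001);p=r.x
    print(np.round(p[:2],4),np.degrees(p[2]).round(2),len(eL),len(eF),len(eB),'gap',-np.median(fr(p,P[eJ])[:,0]), [np.median(a).round(4) for a in (fr(p,P[eL])[:,0],fr(p,P[eF])[:,0],fr(p,P[eB])[:,1])])
q=fr(p,P);N=P[(P[:,2]>.0525)&(P[:,2]<.057)&(q[:,1]>.03)]
print('nut',np.round(fr(p,N[:,:]).mean(0),4)); rr=cv2.minAreaRect((fr(p,N)*1000).astype(np.float32));print(rr)
L=(P[:,2]>.0455)&(P[:,2]<.05)&(q[:,1]<.02)
rr=cv2.fitLine((q[L]*1000).astype(np.float32),cv2.DIST_HUBER,0,.1,.1).ravel();print('lever',rr,q[L].min(0),q[L].max(0))
np.save('clamp.npy',p)
c,s=np.cos(p[2]),np.sin(p[2]);Rm=np.array([[c,-s],[s,c]])
print('pivot',p[:2]+Rm@[-.0946,-.07],'nut',p[:2]+Rm@[-.096,.065],'mouth',p[:2]+Rm@[-.015,.08])
E
python3 fit.py
```

```text
[ 0.5941 -0.1906] 9.71 26 23 8 gap 0.03389282203952644 [np.float64(-0.1199), np.float64(0.0), np.float64(-0.0941)]
[ 0.5941 -0.1907] 9.63 26 23 8 gap 0.03392081222646724 [np.float64(-0.1198), np.float64(-0.0001), np.float64(-0.094)]
[ 0.5941 -0.1908] 9.62 26 23 8 gap 0.033949030763848545 [np.float64(-0.1199), np.float64(-0.0), np.float64(-0.094)]
nut [-0.0952  0.064 ]
((-96.54364013671875, 63.57813262939453), (12.846368789672852, 44.29281997680664), 49.461891174316406)
lever [ 5.5564102e-02 -9.9845511e-01 -9.7879768e+01 -2.5761639e+01] [-0.10827262 -0.08347625] [-0.08440912  0.01012012]
pivot [ 0.51256771 -0.27567651] nut [ 0.48861674 -0.14281074] mouth [ 0.56596879 -0.11447947]
```

>>> {"method": "carry_out", "body": {"targets": [1,0,-50,0,0,0,0,1,-5,-100,0,0,0,0,1,-10,-150,0,0,0,0,1,-15,-190,-20,0,0,0,1,-15,-213,-60,0,0,0,1,-15,-213,-100,0,0,0,1,-15,-213,-140,0,0,0,1,-15,-213,-170,0,0,0,1,-15,-213,-191,0,0,0,1,-15,-213,-191,0,0,0]}}

```text
time_s: 1.2
ee_pos: [0.5324, -0.2116, 0.037]
tool_rot: [-0.003, 0.707, 0.707, -0.001]
ft_force: [-0.4, 0.8, -0.1]
grip_width: -0.0001
grip_force: 0.0
```

Run:
```python
import numpy as np
pv=np.array([512.6,-275.7])
for ph in range(100,206,10):
    a=np.radians(ph);u=np.array([np.cos(a),np.sin(a)]);n=np.array([np.sin(a),-np.cos(a)])
    # half extent of 29x22 box along n
    d=5.5+14.5*abs(n[0])+11*abs(n[1])
    f=pv+56*u+d*n
    print(ph,np.round(f-[535,-213]).astype(int), round(d,1))
```

```text
100 [-11  -4] 21.7
110 [-20  -2] 22.9
120 [-30  -2] 23.6
130 [-40  -5] 23.7
140 [-50  -9] 23.2
150 [-60 -15] 22.3
160 [-68 -24] 20.8
170 [-74 -34] 18.9
180 [-78 -46] 16.5
190 [-81 -54] 18.9
200 [-82 -62] 20.8
```

>>> {"method": "carry_out", "body": {"targets": [1,-10,-3,0,0,0,0,1,-20,-2,0,0,0,0,1,-30,-2,0,0,0,0,1,-40,-5,0,0,0,0,1,-50,-9,0,0,0,0,1,-60,-15,0,0,0,0,1,-68,-24,0,0,0,0,1,-74,-34,0,0,0,0,1,-78,-46,0,0,0,0,1,-81,-54,0,0,0,0]}}

```text
time_s: 2.2
ee_pos: [0.4531, -0.2678, 0.04]
tool_rot: [-0.001, 0.707, 0.707, 0.0]
ft_force: [1.3, 2.4, 0.6]
grip_width: -0.0001
grip_force: 1.4
```

>>> {"method": "carry_out", "body": {"targets": [1,0,-3,0,0,0,0,1,0,-6,0,0,0,0,1,0,-8,0,0,0,0,1,0,-8,0,0,0,0]}}

```text
time_s: 2.6
ee_pos: [0.4535, -0.275, 0.04]
tool_rot: [-0.0, 0.707, 0.707, -0.001]
ft_force: [-1.3, 2.0, -0.8]
grip_width: -0.0001
grip_force: 0.6
```

```bash
cat > lev.py <<'E'
from h import *
import sys
pc=np.load('clamp.npy');c,s=np.cos(pc[2]),np.sin(pc[2]);Rm=np.array([[c,-s],[s,c]])
def lever(cam):
    p,d,P=cloud(cam);P=P.reshape(-1,3)
    q=(P[:,:2]-pc[:2])@Rm
    m=(P[:,2]>.044)&(P[:,2]<.0505)&(q[:,0]>-.19)&(q[:,0]<-.06)&(q[:,1]>-.15)&(q[:,1]<.03)
    k=q[m]-[-.0946,-.07]; r=np.hypot(*k.T); k=k[(r>.02)&(r<.078)]
    a=np.arctan2(-k[:,0],k[:,1]); print(cam,'lever angle median',np.median(a).round(3),len(k),np.percentile(a,[10,90]).round(2), 'rmax',np.hypot(*k.T).max())
for c_ in sys.argv[1:]: lever(c_)
E
python3 lev.py scene side
```

```text
scene lever angle median 1.688 133 [1.58 1.79] rmax 0.07792476916119544
side lever angle median 1.549 75 [1.23 1.72] rmax 0.0771802038967606
```

Nearly there; push on to the stop.

>>> {"method": "carry_out", "body": {"targets": [1,0,-2,0,0,0,0,1,0,-4,0,0,0,0,1,0,-5,0,0,0,0,1,0,-5,0,0,0,0]}}

```text
time_s: 3.1
ee_pos: [0.4542, -0.2801, 0.0403]
tool_rot: [0.0, 0.707, 0.707, 0.0]
ft_force: [0.0, 3.0, -0.0]
grip_width: 0.0002
grip_force: 0.9
```

>>> {"method": "carry_out", "body": {"targets": [1,0,-2,0,0,0,0,1,0,-3,0,0,0,0,1,0,-3,0,0,0,0]}}

```text
time_s: 3.4
ee_pos: [0.4542, -0.281, 0.0401]
tool_rot: [-0.001, 0.707, 0.707, 0.002]
ft_force: [0.3, 8.3, 0.7]
grip_width: 0.0001
grip_force: 3.3
```

>>> {"method": "carry_out", "body": {"targets": [1,0,8,0,0,0,0,1,0,15,40,0,0,8,0.5,10,50,80,0,0,16,-0.2,25,95,90,0,0,24,-0.2,40,140,90,0,0,32,-0.2,60,185,90,0,0,40,-0.2,75,230,90,0,0,48,-0.2,90,270,90,0,0,56,-0.2,105,310,90,0,0,64,-0.2,119,340,90,0,0,72]}}

```text
time_s: 4.4
ee_pos: [0.5741, 0.059, 0.1308]
tool_rot: [0.001, 0.153, 0.988, -0.001]
ft_force: [0.5, -0.5, 0.2]
grip_width: 0.0513
grip_force: 0.0
```

>>> {"method": "carry_out", "body": {"targets": [-0.2,0,5,0,0,0,8,-0.2,0,10,0,0,0,16,-0.2,0,15,0,0,0,24,-0.2,0,15,0,0,0,27.65,-0.2,0,15,0,0,0,27.65]}}

```text
time_s: 4.9
ee_pos: [0.5736, 0.0718, 0.1306]
tool_rot: [0.001, -0.084, 0.996, -0.001]
ft_force: [0.1, -0.7, 0.0]
grip_width: 0.0512
grip_force: 0.0
```

```bash
python3 lev.py scene side
cat > look.py <<'E'
from h import *
import sys
print(bot.sense()['joint_positions'].__repr__(), bot.sense()['ee_pos'])
p,d,P=cloud('wrist');cv2.imwrite(f'pics/{sys.argv[1]}.png',p);np.savez(sys.argv[1]+'.npz',p=p,P=P)
E
python3 look.py w1
```

```text
scene lever angle median 1.798 126 [1.7 1.9] rmax 0.07792941726933342
side lever angle median 1.719 86 [1.65 1.82] rmax 0.07695226798523891
array([-0.00285177,  0.45998241, -0.2634294 ,  0.84637517, -0.00091184,
       -0.16965908]) [0.57342293 0.07168819 0.13053225]
```

View pics/w1.png

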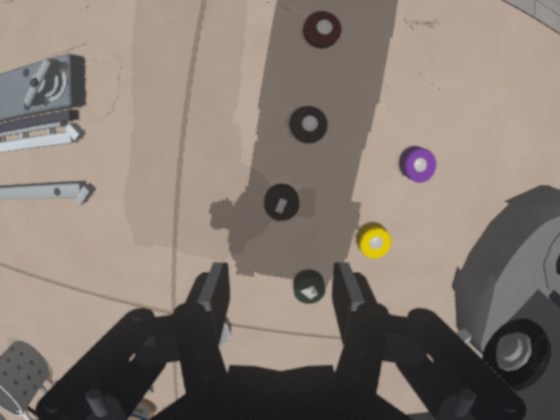

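```bash
cat > det.py <<'E'
from h import *
import sys
pc=np.load('clamp.npy');c,s=np.cos(pc[2]),np.sin(pc[2]);Rm=np.array([[c,-s],[s,c]])
def det(cam,pre=None):
    p,d,P=cloud(cam) if pre is None else pre
    m=((P[...,2]>.0105)&(P[...,2]<.0225)&(P[...,0]>.3)&(P[...,0]<.8)&(P[...,1]>-.3)&(P[...,1]<.25)).astype(np.uint8)
    n,l=cv2.connectedComponents(m,connectivity=4)
    for i in range(1,n):
        k=l==i
        if k.sum()<25: continue
        q=P[k]; h=np.percentile(q[:,2],80); t=q[q[:,2]>h-.003]
        e=np.ptp(t[:,:2],axis=0)
        if e.max()>.045 or e.max()<.018: continue
        ctr=(t[:,:2].min(0)+t[:,:2].max(0))/2; cc=(ctr-pc[:2])@Rm
        print(cam,np.round(ctr*1000,1),'clamp',np.round(cc*1000,1),'h',round(h*1000,1),'ext',np.round(e*1000),'bgr',np.median(p[k],axis=0).astype(int))
if __name__=='__main__':
    for a in sys.argv[1:]: det(a)
E
python3 det.py wrist scene
```

```text
wrist [424.7  80.1] clamp [-121.8  295.4] h 16.0 ext [30. 30.] bgr [38 41 59]
wrist [503.7  82.5] clamp [-43.5 284.6] h 19.3 ext [30. 29.] bgr [42 44 48]
wrist [517.5 182.7] clamp [-13.1 381.1] h 19.2 ext [31. 30.] bgr [161  73 127]
wrist [572.6  72.5] clamp [ 22.8 263.2] h 15.9 ext [30. 30.] bgr [38 41 44]
wrist [593.2 160.5] clamp [ 57.8 346.5] h 19.1 ext [30. 30.] bgr [ 10 192 213]
wrist [650.4 112. ] clamp [106.1 289.2] h 18.1 ext [30. 30.] bgr [57 66 56]
wrist [724.5  38. ] clamp [166.8 203.8] h 12.5 ext [37. 10.] bgr [151 150 149]
scene [591. 160.] clamp [ 55.6 346.5] h 20.5 ext [28. 29.] bgr [ 10 215 230]
scene [514.9 181.8] clamp [-15.9 380.7] h 20.5 ext [28. 30.] bgr [180  65 138]
scene [648.2 110.5] clamp [103.7 288. ] h 18.7 ext [27. 27.] bgr [57 68 49]
scene [571.   72.8] clamp [ 21.3 263.8] h 16.8 ext [27. 26.] bgr [31 32 33]
scene [502.1  79.7] clamp [-45.5 282.2] h 19.7 ext [28. 29.] bgr [35 35 37]
scene [422.3  80.4] clamp [-124.1  296.1] h 17.0 ext [29. 30.] bgr [34 36 62]
scene [ 483.6 -253.8] clamp [-119.6  -43.6] h 19.9 ext [ 7. 38.] bgr [73 70 66]
```

>>> {"method": "carry_out", "body": {"targets": [-0.2,0,0,-40,0,0,0,-0.2,0,0,-80,0,0,0,-0.2,0,0,-110,0,0,0,-0.2,0,0,-126,0,0,0,-0.2,0,0,-127,0,0,0,0.5,0,0,-127,0,0,0,0.5,0,0,-127,0,0,0,0.5,0,0,-127,0,0,0,0.5,0,0,-127,0,0,0], "grip_force": 20}}

```text
time_s: 6.05
ee_pos: [0.5738, 0.072, 0.0044]
tool_rot: [0.001, -0.084, 0.996, -0.0]
ft_force: [0.1, 0.1, 1.0]
grip_width: 0.0286
grip_force: 20.3
```

>>> {"method": "carry_out", "body": {"targets": [0.5,-3,-20,0,0,0,0,0.5,-6,-45,0,0,0,0,0.5,-10,-75,0,0,0,0,0.5,-14,-105,0,0,0,0,0.5,-18,-130,0,0,0,0,0.5,-19,-138,0,0,0,0,0.5,-19,-138,0,0,0,0]}}

```text
time_s: 6.75
ee_pos: [0.5548, -0.0677, 0.0043]
tool_rot: [0.001, -0.083, 0.997, -0.001]
ft_force: [0.1, -4.6, 5.5]
grip_width: 0.0286
grip_force: 20.6
```

```bash
python3 det.py scene wrist; python3 look.py w2
```

```text
scene [590.  160.7] clamp [ 54.7 347.2] h 20.0 ext [25. 27.] bgr [ 10 222 234]
scene [515.  182.9] clamp [-15.5 381.7] h 20.2 ext [27. 30.] bgr [188  70 145]
scene [501.1  81.4] clamp [-46.2 283.9] h 20.2 ext [29. 28.] bgr [49 49 52]
scene [422.4  79.7] clamp [-124.1  295.5] h 17.2 ext [29. 28.] bgr [45 47 90]
scene [550.3 -72.9] clamp [-23.5 123.6] h 17.8 ext [26. 44.] bgr [33 33 32]
wrist [504.1  79.8] clamp [-43.5 281.9] h 19.1 ext [30. 28.] bgr [59 62 67]
wrist [594.2 157.2] clamp [ 58.2 343.1] h 18.8 ext [27. 26.] bgr [ 29 175 205]
array([-0.25046139,  0.59123715, -0.43218914,  0.54504962, -0.00206029,
       -0.41847642]) [ 0.5550275  -0.06666984  0.0043046 ]
```

View pics/w2.png

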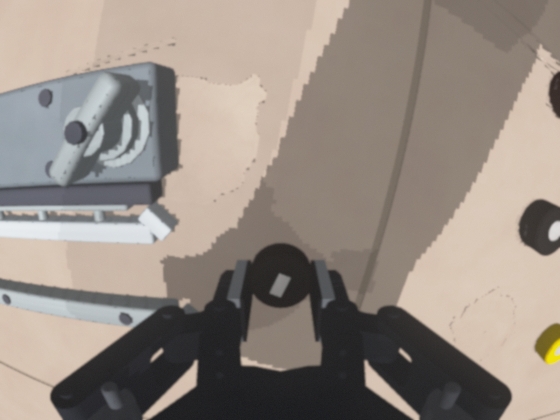

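>>> {"method": "carry_out", "body": {"targets": [0.5,3,-20,0,0,0,0,0.5,7,-40,0,0,0,0,0.5,10,-60,0,0,0,0,0.5,13.5,-80,0,0,0,0,0.5,17,-100,0,0,0,0,0.5,20.5,-120,0,0,0,0,0.5,24,-140,0,0,0,0,0.5,27,-158,0,0,0,0,0.5,28.5,-167,0,0,0,0,0.5,28.5,-167,0,0,0,0]}}

```text
time_s: 7.9
ee_pos: [0.5842, -0.2335, 0.0043]
tool_rot: [0.001, -0.084, 0.996, -0.001]
ft_force: [1.0, -3.0, 4.4]
grip_width: 0.0288
grip_force: 20.5
```

>>> {"method": "carry_out", "body": {"targets": [0.05,0,0,0,0,0,0,0.05,0,0,0,0,0,0,0.05,0,0,25,0,0,0,-0.2,0,0,65,0,0,0,-0.2,-10,45,90,0,0,0,-0.2,-25,90,90,0,0,0,-0.2,-35,135,90,0,0,0,-0.2,-47,180,90,0,0,0,-0.2,-60,225,90,0,0,0,-0.2,-70,270,90,0,0,0]}}

```text
time_s: 8.9
ee_pos: [0.5109, 0.0394, 0.0931]
tool_rot: [-0.0, -0.084, 0.996, 0.0]
ft_force: [1.4, 0.1, -0.0]
grip_width: 0.0511
grip_force: 0.0
```

>>> {"method": "carry_out", "body": {"targets": [-0.2,-9,45,0,0,0,0,-0.2,-9,45,0,0,0,0,-0.2,-9,45,0,0,0,0]}}

```text
time_s: 9.2
ee_pos: [0.5028, 0.0834, 0.0932]
tool_rot: [-0.0, -0.086, 0.996, -0.0]
ft_force: [-0.0, -0.1, -0.4]
grip_width: 0.0514
grip_force: 0.0
```

```bash
python3 det.py wrist scene
```

```text
wrist [424.3  80.2] clamp [-122.1  295.6] h 16.0 ext [29. 30.] bgr [41 44 63]
wrist [503.9  82.3] clamp [-43.3 284.4] h 19.3 ext [30. 30.] bgr [39 40 44]
wrist [517.4 182.7] clamp [-13.2 381.1] h 19.2 ext [31. 30.] bgr [160  68 125]
wrist [596.6 151.1] clamp [ 59.6 336.7] h 18.8 ext [21. 11.] bgr [ 10 160 183]
wrist [641.8 111. ] clamp [ 97.5 289.6] h 17.8 ext [14. 28.] bgr [50 58 47]
wrist [717.8   5. ] clamp [154.6 172.4] h 12.4 ext [41. 22.] bgr [154 151 151]
scene [591.6 158.5] clamp [ 55.9 344.9] h 20.1 ext [25. 29.] bgr [ 10 211 224]
scene [514.7 181.1] clamp [-16.1 380. ] h 19.8 ext [28. 26.] bgr [171  61 132]
scene [648.1 109.9] clamp [103.5 287.4] h 19.0 ext [29. 29.] bgr [65 78 62]
scene [500.9  80.8] clamp [-46.5 283.4] h 20.0 ext [27. 28.] bgr [33 33 34]
scene [421.7  80. ] clamp [-124.7  295.9] h 16.8 ext [27. 28.] bgr [32 34 59]
scene [ 580.  -233.7] clamp [-21.1 -39.9] h 17.0 ext [29. 30.] bgr [42 43 47]
```

>>> {"method": "carry_out", "body": {"targets": [-0.2,0,0,-45,0,0,0,-0.2,0,0,-75,0,0,0,-0.2,0,0,-90,0,0,0,-0.2,0,0,-90,0,0,0,0.5,0,0,-90,0,0,0,0.5,0,0,-90,0,0,0,0.5,0,0,-90,0,0,0,0.5,8,-24,-90,0,0,0,0.5,16,-48,-90,0,0,0,0.5,25,-72,-90,0,0,0]}}

```text
time_s: 10.3
ee_pos: [0.5293, 0.0093, 0.0043]
tool_rot: [0.001, -0.085, 0.996, -0.0]
ft_force: [0.8, -0.2, -0.5]
grip_width: 0.0291
grip_force: 19.9
```

>>> {"method": "carry_out", "body": {"targets": [0.5,9,-25,0,0,0,0,0.5,18,-50,0,0,0,0,0.5,26,-76,0,0,0,0,0.5,29,-96,0,0,0,0,0.5,33,-116,0,0,0,0,0.5,36,-136,0,0,0,0,0.5,39,-156,0,0,0,0,0.5,43,-176,0,0,0,0,0.5,45,-188,0,0,0,0,0.5,45,-188,0,0,0,0]}}

```text
time_s: 11.3
ee_pos: [0.5748, -0.1803, 0.0042]
tool_rot: [0.001, -0.083, 0.997, -0.001]
ft_force: [1.2, -2.5, 3.4]
grip_width: 0.029
grip_force: 21.6
```

>>> {"method": "carry_out", "body": {"targets": [0.05,0,0,0,0,0,0,0.05,0,0,0,0,0,0,0.05,0,0,25,0,0,0,0.5,-1,5,45,0,0,0,1,-7,40,45,0,0,0,1,-7,42,30,0,0,0,1,-7,42,0,0,0,0,1,-5,30,0,0,0,0,1,-2,10,0,0,0,0,1,0,0,0,0,0,0]}}

```text
time_s: 12.3
ee_pos: [0.5742, -0.1803, 0.0039]
tool_rot: [0.0, -0.084, 0.996, -0.001]
ft_force: [0.5, 0.1, -0.0]
grip_width: 0.0001
grip_force: 0.1
```

>>> {"method": "carry_out", "body": {"targets": [1,2,-10,0,0,0,0,1,2,-10,0,0,0,0]}}

```text
time_s: 12.5
ee_pos: [0.5762, -0.1903, 0.0038]
tool_rot: [0.001, -0.083, 0.997, -0.001]
ft_force: [-0.3, -0.6, 0.9]
grip_width: -0.0003
grip_force: 0.0
```

>>> {"method": "carry_out", "body": {"targets": [1,0,0,40,0,0,0,1,0,0,80,0,0,0,0.4,-25,40,90,0,0,0,-0.2,-50,83,90,0,0,0,-0.2,-75,126,90,0,0,0,-0.2,-100,170,90,0,0,0,-0.2,-125,212,90,0,0,0,-0.2,-143,252,90,0,0,0,-0.2,-151,268,90,0,0,0,-0.2,-151,268,90,0,0,0]}}

```text
time_s: 13.5
ee_pos: [0.4226, 0.0819, 0.0935]
tool_rot: [-0.0, -0.086, 0.996, 0.0]
ft_force: [-1.0, -1.2, -0.1]
grip_width: 0.0512
grip_force: 0.0
```

```bash
python3 -c "from h import *;s=bot.sense();print(s['ee_pos'],s['joint_positions'])"; python3 det.py wrist scene
```

```text
[0.42263618 0.08190704 0.09350439] [ 1.92954980e-02  2.68340685e-01 -6.81805555e-01  6.21645031e-01
  4.52309946e-04 -1.53233218e-01]
wrist [424.5  80.1] clamp [-122.   295.5] h 15.9 ext [30. 30.] bgr [36 39 54]
scene [589.5 158.7] clamp [ 53.9 345.4] h 19.8 ext [29. 33.] bgr [ 10 217 233]
scene [514.7 182.2] clamp [-15.9 381. ] h 20.0 ext [29. 29.] bgr [181  66 140]
scene [647.  112.6] clamp [102.8 290.4] h 18.9 ext [30. 28.] bgr [67 81 62]
scene [422.4  80.3] clamp [-124.   296.1] h 16.5 ext [29. 28.] bgr [33 33 55]
scene [ 480.1 -237.1] clamp [-120.2  -26.6] h 20.1 ext [ 6. 34.] bgr [75 71 66]
```

>>> {"method": "carry_out", "body": {"targets": [-0.2,2,-1.5,-45,0,0,0,-0.2,2,-1.5,-75,0,0,0,-0.2,2,-1.5,-90,0,0,0,-0.2,2,-1.5,-90,0,0,0,0.5,2,-1.5,-90,0,0,0,0.5,2,-1.5,-90,0,0,0,0.5,2,-1.5,-90,0,0,0,0.5,20,-20,-90,0,0,0,0.5,38,-40,-90,0,0,0,0.5,56,-61,-90,0,0,0]}}

```text
time_s: 14.6
ee_pos: [0.4819, 0.0185, 0.0043]
tool_rot: [0.001, -0.085, 0.996, -0.0]
ft_force: [-0.1, -0.0, -1.2]
grip_width: 0.0287
grip_force: 19.8
```

```bash
python3 -c "from h import *;s=bot.sense();print(s['ee_pos'],s['grip_width'])"
```

```text
[0.48186083 0.01851678 0.00431406] 0.02867887564725123
```

>>> {"method": "carry_out", "body": {"targets": [0.5,18,-20,0,0,0,0,0.5,36,-42,0,0,0,0,0.5,56,-64,0,0,0,0,0.5,74,-86,0,0,0,0,0.5,77,-105,0,0,0,0,0.5,80,-125,0,0,0,0,0.5,83.5,-145,0,0,0,0,0.5,87,-165,0,0,0,0,0.5,90,-184,0,0,0,0,0.5,90,-184,0,0,0,0]}}

```text
time_s: 15.6
ee_pos: [0.5718, -0.1677, 0.0041]
tool_rot: [0.001, -0.083, 0.997, -0.001]
ft_force: [-0.9, -0.1, 0.6]
grip_width: 0.0289
grip_force: 20.0
```

>>> {"method": "carry_out", "body": {"targets": [0.05,0,0,0,0,0,0,0.05,0,0,0,0,0,0,0.05,0,0,25,0,0,0,0.5,-1,5,45,0,0,0,1,-7,40,45,0,0,0,1,-7,42,30,0,0,0,1,-7,42,0,0,0,0,1,-5,30,0,0,0,0,1,-2,10,0,0,0,0,1,0,0,0,0,0,0]}}

```text
time_s: 16.6
ee_pos: [0.5707, -0.1657, 0.0035]
tool_rot: [-0.0, -0.084, 0.996, -0.0]
ft_force: [0.6, -0.2, 0.1]
grip_width: -0.0001
grip_force: 0.1
```

>>> {"method": "carry_out", "body": {"targets": [1,0,0,40,0,0,0,1,0,0,80,0,0,0,0.4,10,40,90,0,0,0,-0.2,23,83,90,0,0,0,-0.2,36,126,90,0,0,0,-0.2,49,170,90,0,0,0,-0.2,62,212,90,0,0,0,-0.2,75,252,90,0,0,0,-0.2,79.5,276,90,0,0,0,-0.2,79.5,276,90,0,0,0]}}

```text
time_s: 17.6
ee_pos: [0.6502, 0.1147, 0.0935]
tool_rot: [0.0, -0.087, 0.996, 0.0]
ft_force: [-0.6, -1.3, -0.5]
grip_width: 0.0514
grip_force: 0.0
```

```bash
python3 -c "from h import *;s=bot.sense();print(s['ee_pos'],s['joint_positions'])"; python3 det.py wrist scene
```

```text
[0.65018856 0.11473774 0.09353043] [ 0.06252528  0.6360159  -0.05840929  0.87593427  0.00094465 -0.1108584 ]
wrist [517.6 182.6] clamp [-13. 381.] h 19.3 ext [31. 30.] bgr [165  71 129]
wrist [ 594.1 -128.5] clamp [10.3 61.4] h 14.4 ext [21. 44.] bgr [167 165 160]
wrist [593.7 160.8] clamp [ 58.3 346.8] h 19.2 ext [30. 30.] bgr [ 11 135 158]
wrist [650.5 112. ] clamp [106.2 289.1] h 18.1 ext [30. 30.] bgr [41 47 42]
scene [590.8 159.4] clamp [ 55.3 345.9] h 20.2 ext [28. 30.] bgr [ 10 148 172]
scene [515.6 180.8] clamp [-15.3 379.5] h 19.7 ext [29. 29.] bgr [182  68 141]
scene [647.6 111.1] clamp [103.2 288.8] h 18.9 ext [28. 29.] bgr [41 49 37]
```

>>> {"method": "carry_out", "body": {"targets": [-0.2,0,-2.5,-45,0,0,0,-0.2,0,-2.5,-75,0,0,0,-0.2,0,-2.5,-90,0,0,0,-0.2,0,-2.5,-90,0,0,0,0.5,0,-2.5,-90,0,0,0,0.5,0,-2.5,-90,0,0,0,0.5,0,-2.5,-90,0,0,0,0.5,-13,-25,-90,0,0,0,0.5,-26,-50,-90,0,0,0,0.5,-40,-75,-90,0,0,0]}}

```text
time_s: 18.7
ee_pos: [0.6116, 0.0359, 0.0051]
tool_rot: [0.002, -0.085, 0.996, 0.0]
ft_force: [1.2, 0.2, 2.3]
grip_width: 0.0293
grip_force: 20.2
```

>>> {"method": "carry_out", "body": {"targets": [0.5,-13,-25,0,0,0,0,0.5,-26,-50,0,0,0,0,0.5,-40,-77,0,0,0,0,0.5,-54,-104,0,0,0,0,0.5,-54,-104,0,0,0,0]}}

```text
time_s: 19.2
ee_pos: [0.5561, -0.0712, 0.0051]
tool_rot: [0.001, -0.082, 0.997, -0.001]
ft_force: [-0.5, -0.7, 3.2]
grip_width: 0.0288
grip_force: 20.2
```

```bash
python3 -c "from h import *;s=bot.sense();print(s['ee_pos'],s['grip_width'])"; python3 det.py scene wrist; python3 look.py w3
```

```text
[ 0.55613784 -0.07121665  0.00512947] 0.02883922266419954
scene [589.8 160.1] clamp [ 54.4 346.7] h 20.1 ext [30. 29.] bgr [ 10 221 235]
scene [514.3 182.6] clamp [-16.3 381.5] h 20.0 ext [29. 30.] bgr [188  69 147]
scene [550.2 -75.7] clamp [-24.1 120.9] h 19.7 ext [24. 45.] bgr [39 45 33]
wrist [594.9 155.4] clamp [ 58.6 341.2] h 18.7 ext [25. 24.] bgr [ 30 150 175]
array([-0.25493075,  0.59283388, -0.4259714 ,  0.54897666, -0.00204988,
       -0.4214894 ]) [ 0.55702263 -0.06974554  0.0050833 ]
```

View pics/w3.png

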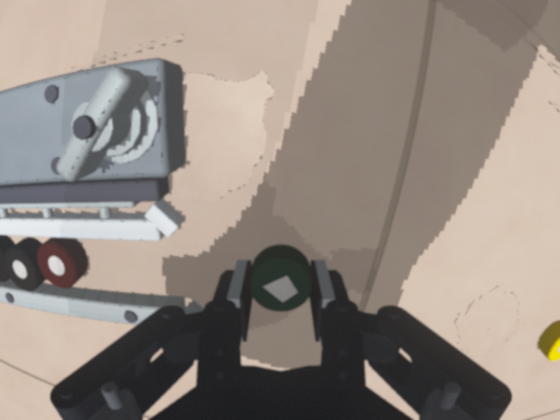

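>>> {"method": "carry_out", "body": {"targets": [0.5,-1,-5,0,0,0,0,0.5,1,-20,0,0,0,0,0.5,4,-38,0,0,0,0,0.5,7,-56,0,0,0,0,0.5,10,-73,0,0,0,0,0.5,10,-73,0,0,0,0]}}

```text
time_s: 19.95
ee_pos: [0.5688, -0.1429, 0.0051]
tool_rot: [0.002, -0.084, 0.996, -0.002]
ft_force: [-0.0, -3.6, 6.7]
grip_width: 0.0288
grip_force: 20.5
```

>>> {"method": "carry_out", "body": {"targets": [0.05,0,0,0,0,0,0,0.05,0,0,0,0,0,0,0.05,0,0,25,0,0,0,0.5,-1,5,45,0,0,0,1,-7,40,45,0,0,0,1,-7,42,30,0,0,0,1,-7,42,0,0,0,0,1,-5,30,0,0,0,0,1,-2,12,0,0,0,0,1,-1,8,0,0,0,0]}}

```text
time_s: 20.95
ee_pos: [0.5659, -0.1355, 0.0038]
tool_rot: [0.0, -0.083, 0.997, -0.001]
ft_force: [0.6, 0.4, 0.4]
grip_width: -0.0003
grip_force: 0.0
```

```bash
python3 -c "
from h import *;s=bot.sense();print(s['ee_pos'],s['ft_force'])
from det import *
print((s['ee_pos'][:2]-pc[:2])@Rm)"; python3 det.py scene
python3 - <<'E'
from h import *
p,d,P=cloud('scene');c=p[220:320,240:360];cv2.imwrite('pics/s1.png',cv2.resize(c,None,fx=6,fy=6,interpolation=cv2.INTER_CUBIC))
E
```

```text
[ 0.56593878 -0.13546487  0.00384352] [0.58755384 0.41243508 0.40598581]
scene [590.6 160.3] clamp [ 55.2 346.8] h 20.4 ext [28. 32.] bgr [ 10 225 237]
scene [515.1 183. ] clamp [-15.5 381.8] h 19.7 ext [29. 28.] bgr [193  68 148]
scene [728.8  11.5] clamp [166.6 177. ] h 13.9 ext [34. 34.] bgr [192 191 187]Traceback (most recent call last):
  File "<string>", line 4, in <module>
    print((s['ee_pos'][:2]-pc[:2])@Rm)
           ~^^^^^^^^^^
IndexError: invalid index to scalar variable.
```

View pics/s1.png

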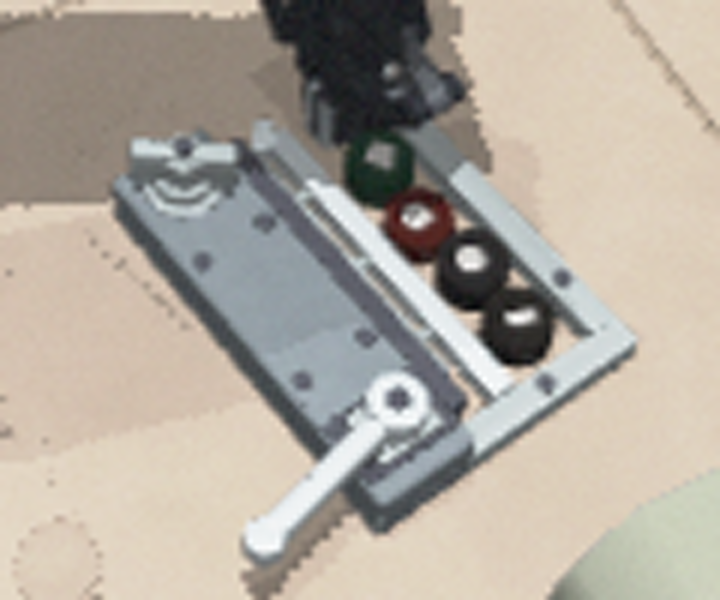

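>>> {"method": "carry_out", "body": {"targets": [1,0.5,-3,0,0,0,0,1,0.5,-3,0,0,0,0,1,0,0,40,0,0,0,1,0,0,80,0,0,0,0.2,-15,-2,95,0,0,8,0.2,-30,-3,95,0,0,16,0.2,-45,-5,95,0,0,24,0.2,-60,-6,95,0,0,32,0.2,-76.5,-7.5,95,0,0,40,0.2,-76.5,-7.5,95,0,0,48]}}

```text
time_s: 22.05
ee_pos: [0.486, -0.1398, 0.0982]
tool_rot: [-0.001, -0.484, 0.875, 0.001]
ft_force: [-0.4, 1.0, -0.3]
grip_width: 0.0344
grip_force: 0.0
```

>>> {"method": "carry_out", "body": {"targets": [0.2,0,0,0,0,0,1.7,0.2,0,0,0,0,0,1.7]}}

```text
time_s: 22.25
ee_pos: [0.4888, -0.1404, 0.0985]
tool_rot: [0.0, -0.494, 0.869, -0.0]
ft_force: [0.7, 1.1, 0.4]
grip_width: 0.0344
grip_force: 0.0
```

```bash
cat > nut.py <<'E'
from h import *
pc=np.load('clamp.npy')
s=bot.sense();M=R(s['tool_rot']);print('tcp',np.array(s['ee_pos'])*1000,'tool y ang',np.degrees(np.arctan2(M[1,1],M[0,1])),'j6',s['joint_positions'][5])
for n in['wrist','scene']:
    p,d,P=cloud(n);q=P.reshape(-1,3);q=q[(q[:,2]>.0515)&(q[:,2]<.057)&(abs(q[:,0]-.4895)<.035)&(abs(q[:,1]+.143)<.035)]
    if len(q)>20: print(n,len(q),cv2.minAreaRect((q[:,:2]*1000).astype(np.float32)))
    cv2.imwrite(f'pics/n_{n}.png',p)
E
python3 nut.py
```

```text
tcp [ 488.79318795 -140.39317341   98.53496358] tool y ang 149.2554121825341 j6 -1.4591835089368617
wrist 924 ((489.9105224609375, -144.186279296875), (15.688572883605957, 43.66239547729492), 59.90418243408203)
scene 68 ((486.8926696777344, -146.60296630859375), (14.591453552246094, 43.43681716918945), 64.76112365722656)
```

```bash
python3 det.py scene | head -20
```

```text
scene [514.9 181.4] clamp [-15.9 380.3] h 20.3 ext [31. 29.] bgr [192  70 148]
```

>>> {"method": "carry_out", "body": {"targets": [0.2,1,-3,0,0,0,8,0.2,1,-3.5,0,0,0,16,0.2,1,-3.5,0,0,0,24,0.2,1,-3.5,0,0,0,32,0.2,1,-3.5,0,0,0,40,0.2,1,-3.5,0,0,0,48,0.2,1,-3.5,0,0,0,56,0.2,1,-3.5,0,0,0,64,0.2,1,-3.5,0,0,0,72,0.2,1,-3.5,0,0,0,80]}}

```text
time_s: 23.4
ee_pos: [0.4897, -0.1439, 0.0982]
tool_rot: [-0.0, 0.939, -0.345, -0.0]
ft_force: [-0.8, -0.4, -0.3]
grip_width: 0.0339
grip_force: 0.0
```

>>> {"method": "carry_out", "body": {"targets": [0.2,0,0,0,0,0,8,0.2,0,0,0,0,0,9,0.2,0,0,0,0,0,9]}}

```text
time_s: 23.7
ee_pos: [0.4896, -0.1439, 0.0982]
tool_rot: [-0.0, 0.962, -0.274, -0.0]
ft_force: [-0.6, -0.2, 0.4]
grip_width: 0.0342
grip_force: 0.0
```

```bash
python3 nut.py
```

```text
tcp [ 489.62489675 -143.91834529   98.19846206] tool y ang -121.80651186698233 j6 -3.017090561567743
wrist 898 ((490.5404968261719, -144.8748321533203), (15.872984886169434, 42.63052749633789), 49.573028564453125)
scene 58 ((487.7684631347656, -145.28085327148438), (17.497264862060547, 39.67414093017578), 41.29383087158203)
```

View pics/n_wrist.png

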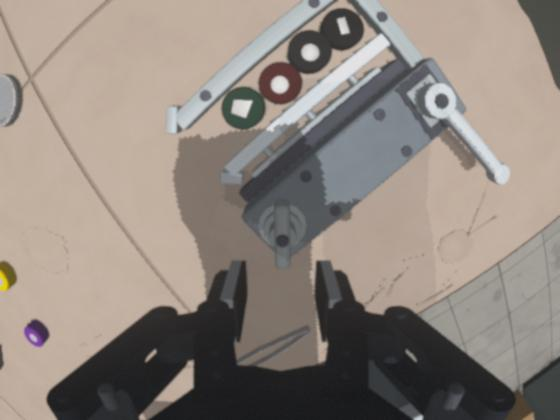

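>>> {"method": "carry_out", "body": {"targets": [0.2,0,0,-40,0,0,0,0.2,0,0,-58,0,0,0,0.2,0,0,-64,0,0,0,0.9,0,0,-64,0,0,0,0.9,0,0,-64,0,0,0,0.9,0,0,-64,0,0,0,0.9,0,0,-64,0,0,0], "grip_force": 40}}

```text
time_s: 24.5
ee_pos: [0.4881, -0.1439, 0.0336]
tool_rot: [0.0, 0.962, -0.273, -0.001]
ft_force: [-1.9, -3.5, -18.0]
grip_width: 0.0226
grip_force: 40.0
```

```bash
python3 nut.py
```

```text
tcp [ 488.12171782 -143.93941259   33.62186695] tool y ang -121.68473547752795 j6 -3.019766163853073
wrist 2124 ((493.294677734375, -144.26072692871094), (38.925567626953125, 37.82295227050781), 18.875707626342773)
scene 24 ((482.6897888183594, -153.99549865722656), (28.270465850830078, 43.413536071777344), 60.708900451660156)
```

```bash
python3 -c "
import cv2;p=cv2.imread('pics/n_wrist.png')[180:420,160:400];cv2.imwrite('pics/n2.png',cv2.resize(p,None,fx=2.4,fy=2.4))"
```

```text
(no output)
```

View pics/n2.png

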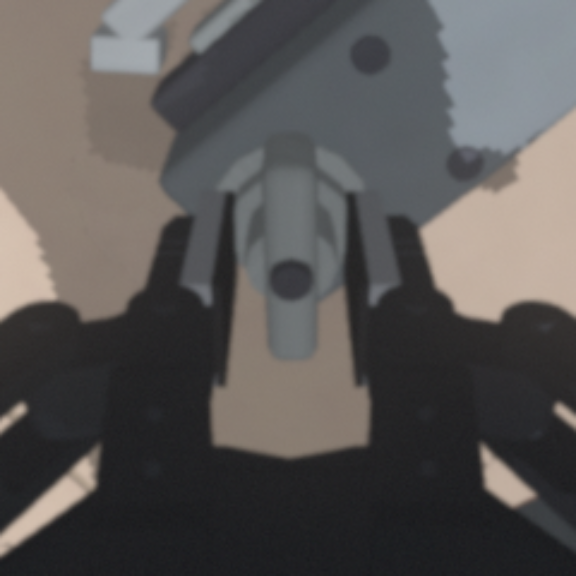

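>>> {"method": "carry_out", "body": {"targets": [0.3,0,0,0,0,0,0,0.3,0,0,4,0,0,0,0.3,0,0,8,0,0,0,0.9,0,0,8,0,0,0,0.9,0,0,8,0,0,0,0.9,0,0,8,0,0,0,0.9,0,0,8,0,0,0]}}

```text
time_s: 25.3
ee_pos: [0.4907, -0.1456, 0.0441]
tool_rot: [0.001, 0.962, -0.273, 0.002]
ft_force: [-2.6, -2.0, 10.2]
grip_width: 0.0086
grip_force: 42.1
```

```bash
python3 nut.py
```

```text
tcp [ 490.72452166 -145.57769707   44.10481617] tool y ang -121.66596769353443 j6 -3.02019344567098
wrist 1672 ((490.82452392578125, -144.5843505859375), (35.87002944946289, 35.14909362792969), 15.772377014160156)
scene 22 ((484.4179382324219, -150.6413116455078), (20.451555252075195, 43.43928527832031), 59.53497314453125)
```

>>> {"method": "carry_out", "body": {"targets": [0.9,0,0,1,0,0,-8,0.9,0,0,1,0,0,-16,0.9,0,0,1,0,0,-24,0.9,0,0,1,0,0,-32,0.9,0,0,1,0,0,-40,0.9,0,0,1,0,0,-48,0.9,0,0,1,0,0,-56,0.9,0,0,1,0,0,-64,0.9,0,0,1,0,0,-72,0.9,0,0,1,0,0,-80]}}

```text
time_s: 26.4
ee_pos: [0.4891, -0.1462, 0.0442]
tool_rot: [-0.002, -0.559, 0.829, -0.002]
ft_force: [-5.1, -5.7, 5.5]
grip_width: 0.0088
grip_force: 41.5
```

```bash
python3 nut.py; python3 -c "from h import *;s=bot.sense();print(s['torque'],s['ft_force'])"
```

```text
tcp [ 489.05446817 -146.17115596   44.16165022] tool y ang 157.9661503006569 j6 -1.618263331513202
wrist 1663 ((489.317626953125, -145.03750610351562), (34.93047332763672, 35.33277893066406), 20.637176513671875)
scene 59 ((485.8615417480469, -145.82691955566406), (32.64027404785156, 32.805747985839844), 11.86208724975586)
[-1.18586643  0.96301092 -0.06005474] [-3.89084598 -4.98217564  4.96065917]
```

>>> {"method": "carry_out", "body": {"targets": [0.9,0,0,0,0,0,-8,0.9,0,0,0,0,0,-16,0.9,0,0,0,0,0,-24,0.9,0,0,0,0,0,-32,0.9,0,0,0,0,0,-40,0.9,0,0,0,0,0,-48,0.9,0,0,0,0,0,-56,0.9,0,0,0,0,0,-64,0.9,0,0,0,0,0,-72,0.9,0,0,0,0,0,-80]}}

```text
time_s: 27.5
ee_pos: [0.4882, -0.1446, 0.0441]
tool_rot: [-0.001, 0.104, 0.995, -0.001]
ft_force: [-6.2, -2.0, 9.5]
grip_width: 0.0088
grip_force: 42.0
```

>>> {"method": "carry_out", "body": {"targets": [0.9,0,0,0,0,0,-8,0.9,0,0,0,0,0,-16,0.9,0,0,0,0,0,-24,0.9,0,0,0,0,0,-32,0.9,0,0,0,0,0,-40,0.9,0,0,0,0,0,-48,0.9,0,0,0,0,0,-56,0.9,0,0,0,0,0,-60,0.9,0,0,0,0,0,-60]}}

```text
time_s: 28.4
ee_pos: [0.489, -0.1436, 0.0441]
tool_rot: [-0.0, 0.586, 0.81, 0.0]
ft_force: [-3.1, 0.9, 7.9]
grip_width: 0.0085
grip_force: 41.8
```

```bash
python3 nut.py; python3 -c "from h import *;s=bot.sense();print(s['torque'],s['ft_force'],s['grip_width'])"
cat > jaw.py <<'E'
from h import *
pc=np.load('clamp.npy');c,s=np.cos(pc[2]),np.sin(pc[2]);Rm=np.array([[c,-s],[s,c]])
for n in['scene','wrist','side']:
    p,d,P=cloud(n);P=P.reshape(-1,3);q=(P[:,:2]-pc[:2])@Rm;z=P[:,2]
    J=(z>.0122)&(z<.0145)&(q[:,0]<-.02)&(q[:,0]>-.06)&(p.reshape(-1,3).min(1)>110)
    F=(z>.012)&(z<.0155)&(q[:,0]<.02)&(q[:,0]>-.012)&(p.reshape(-1,3).min(1)>110)
    g=lambda m,sg:[np.percentile(sg*q[m&(abs(q[:,1]-b)<.005),0],90).round(4) if (m&(abs(q[:,1]-b)<.005)).sum()>5 else None for b in np.arange(-.06,.07,.015)]
    print(n,'jaw',g(J,1),'fence',g(F,-1))
E
python3 jaw.py
```

```text
tcp [ 489.04989332 -143.61192224   44.10625895] tool y ang 18.287566360344186 j6 0.8209704371069595
wrist 1666 ((489.3891906738281, -143.84768676757812), (35.551177978515625, 35.125022888183594), 66.1739501953125)
scene 38 ((485.079833984375, -151.6846160888672), (19.204452514648438, 30.028888702392578), 73.39968872070312)
[ 0.27079145  0.80897491 -0.06550743] [-4.02963655  1.55717178  8.07159026] 0.008592624759795825
scene jaw [np.float64(-0.0323), np.float64(-0.0333), np.float64(-0.0326), np.float64(-0.0351), np.float64(-0.0351), np.float64(-0.0331), np.float64(-0.0317), np.float64(-0.0326), np.float64(-0.0333)] fence [np.float64(-0.0033), np.float64(-0.0), np.float64(-0.0025), np.float64(-0.0003), np.float64(-0.0031), np.float64(-0.001), np.float64(-0.0017), np.float64(-0.0005), np.float64(-0.0024)]
wrist jaw [None, None, None, None, None, None, np.float64(-0.0315), np.float64(-0.0318), np.float64(-0.0316)] fence [None, None, None, None, None, np.float64(-0.0033), np.float64(-0.0024), np.float64(-0.0017), np.float64(-0.0018)]
side jaw [None, None, None, None, np.float64(-0.0346), np.float64(-0.0325), None, None, np.float64(-0.0343)] fence [np.float64(-0.0022), np.float64(-0.0046), np.float64(-0.0015), np.float64(-0.0003), np.float64(0.001), np.float64(-0.0045), np.float64(-0.0015), np.float64(-0.0012), np.float64(-0.0031)]
```

>>> {"method": "carry_out", "body": {"targets": [0.9,0,0,0,0,0,-8,0.9,0,0,0,0,0,-16,0.9,0,0,0,0,0,-22,0.9,0,0,0,0,0,-26.5,0.9,0,0,0,0,0,-26.5,0.9,0,0,0,0,0,-26.5]}}

```text
time_s: 29.25
ee_pos: [0.4897, -0.1436, 0.0441]
tool_rot: [-0.0, 0.756, 0.655, 0.001]
ft_force: [-2.1, 1.9, 5.8]
grip_width: 0.0086
grip_force: 41.6
```

```bash
python3 nut.py; python3 -c "from h import *;s=bot.sense();print(s['torque'],s['ft_force'],s['grip_width'])"; python3 det.py scene; python3 jaw.py; python3 lev.py scene
python3 - <<'E'
from h import *
p,d,P=cloud('scene');c=p[220:320,240:360];cv2.imwrite('pics/s2.png',cv2.resize(c,None,fx=6,fy=6,interpolation=cv2.INTER_CUBIC))
E
```

```text
tcp [ 489.68737685 -143.55955436   44.11886341] tool y ang -8.144694030063306 j6 1.282421609188577
wrist 1674 ((489.73486328125, -143.72312927246094), (35.72003173828125, 35.162654876708984), 38.31904220581055)
scene 47 ((486.1133117675781, -145.63291931152344), (27.55020523071289, 34.78428649902344), 24.077606201171875)
[ 0.33545523  0.51878264 -0.05844092] [-2.79288058  1.31331734  5.20078578] 0.008534306357738218
scene [516.2 181.1] clamp [-14.7 379.7] h 20.1 ext [28. 29.] bgr [194  72 148]
scene jaw [np.float64(-0.0353), np.float64(-0.0329), np.float64(-0.0321), np.float64(-0.0327), np.float64(-0.0305), np.float64(-0.0311), np.float64(-0.0322), np.float64(-0.0328), np.float64(-0.0311)] fence [np.float64(0.0081), np.float64(-0.0002), np.float64(-0.0013), np.float64(0.0003), np.float64(-0.0011), np.float64(-0.0008), np.float64(-0.0033), np.float64(0.0007), np.float64(-0.0022)]
wrist jaw [None, np.float64(-0.046), None, np.float64(-0.0296), np.float64(-0.0303), np.float64(-0.0305), np.float64(-0.0302), np.float64(-0.0306), np.float64(-0.0304)] fence [np.float64(-0.0023), np.float64(-0.0024), np.float64(-0.0027), np.float64(-0.0022), np.float64(0.0086), np.float64(-0.0022), np.float64(-0.0028), np.float64(-0.0018), np.float64(-0.0021)]
side jaw [None, None, None, None, np.float64(-0.0305), None, np.float64(-0.031), None, np.float64(-0.0335)] fence [None, np.float64(-0.0043), np.float64(-0.0019), np.float64(-0.0031), np.float64(-0.0007), np.float64(-0.0034), np.float64(-0.0028), np.float64(-0.0036), np.float64(-0.002)]
scene lever angle median 1.813 114 [1.72 1.92] rmax 0.07466964847130429
```

View pics/s2.png

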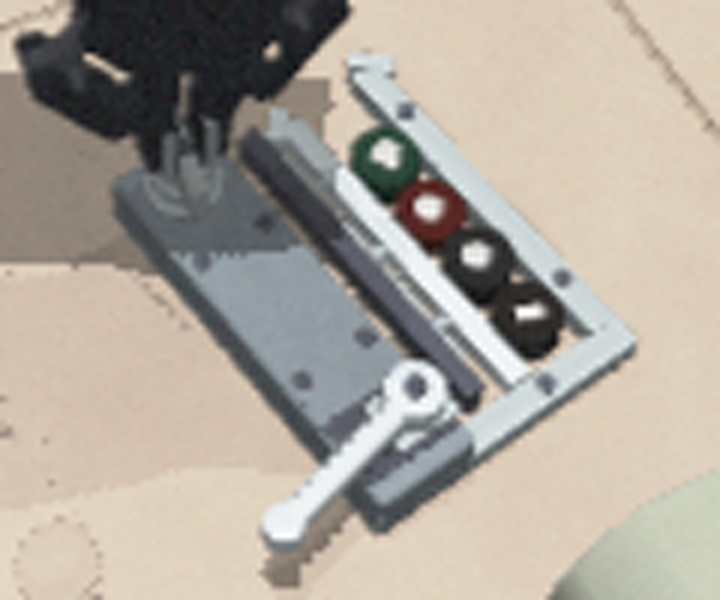

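>>> {"method": "carry_out", "body": {"targets": [0.4,0,0,0,0,0,0,0.4,0,0,0,0,0,0,0.4,0,0,25,0,0,0,0.4,0,0,60,0,0,0,1,-3,-45,60,0,0,0,1,-7,-90,60,0,0,0,1,-11,-135,60,0,0,0,1,-16,-178,60,0,0,0,1,-16,-178,25,0,0,0,1,-16,-178,-4,0,0,0]}}

```text
time_s: 30.65
ee_pos: [0.4739, -0.3244, 0.0388]
tool_rot: [0.001, 0.756, 0.654, 0.0]
ft_force: [-1.0, 1.1, -0.3]
grip_width: 0.0
grip_force: 0.0
```

```bash
python3 - <<'E'
from h import *
t=np.array(bot.sense()['ee_pos'])*1000;print(t)
pv=np.array([520.9,-274.2]);th=np.radians(-8)
for ph in [200,190,180,170,160,150,140,130,120,110,105,102,100]:
    a=np.radians(ph);u=np.array([np.cos(a),np.sin(a)]);n=np.array([-np.sin(a),np.cos(a)])
    d=5.5+14.5*abs(n@[np.cos(th),np.sin(th)])+11*abs(n@[-np.sin(th),np.cos(th)])
    print(ph,np.round(pv+56*u+d*n-t[:2]).astype(int))
E
python3 jaw.py | grep wrist; python3 det.py wrist; python3 lev.py scene
```

```text
[ 473.86797539 -324.38339022   38.84409494]
200 [ 2 10]
190 [-5 20]
180 [-9 32]
170 [-11  43]
160 [-12  51]
150 [-12  60]
140 [-10  69]
130 [-7 78]
120 [-1 87]
110 [ 6 95]
105 [10 98]
102 [ 13 100]
100 [ 15 101]
wrist jaw [np.float64(-0.0304), np.float64(-0.0307), np.float64(-0.0304), np.float64(-0.0306), np.float64(-0.0303), None, None, None, None] fence [np.float64(0.0094), np.float64(-0.0022), np.float64(-0.0042), np.float64(-0.0022), np.float64(0.0087), None, None, None, None]
scene lever angle median 2.321 9 [2.26 2.42] rmax 0.07250765933794885
```

>>> {"method": "carry_out", "body": {"targets": [1,1,10,1,0,0,0,1,-5,20,1,0,0,0,1,-9,32,1,0,0,0,1,-11,43,1,0,0,0,1,-12,51,1,0,0,0,1,-12,60,1,0,0,0,1,-10,69,1,0,0,0,1,-7,78,1,0,0,0,1,-1,87,1,0,0,0,1,4,93,1,0,0,0]}}

```text
time_s: 31.9
ee_pos: [0.4782, -0.2283, 0.0404]
tool_rot: [0.0, 0.755, 0.655, -0.0]
ft_force: [-1.3, -5.2, 3.9]
grip_width: 0.0003
grip_force: 2.5
```

```bash
sed -i 's/-.0946,-.07/-.086,-.07/' lev.py; python3 lev.py scene wrist
```

```text
scene lever angle median 0.394 73 [0.24 0.66] rmax 0.06795937688253642
wrist lever angle median 0.278 2352 [0.19 0.39] rmax 0.07799493354053764
```

>>> {"method": "carry_out", "body": {"targets": [1,3,2,0,0,0,0,1,6,3,0,0,0,0,1,9,4,0,0,0,0,1,9,4,0,0,0,0]}}

```text
time_s: 32.4
ee_pos: [0.4863, -0.2243, 0.0403]
tool_rot: [-0.001, 0.756, 0.655, 0.0]
ft_force: [-1.5, -0.1, 6.0]
grip_width: 0.0001
grip_force: 3.0
```

>>> {"method": "carry_out", "body": {"targets": [1,2,0.5,0,0,0,0,1,4,1,0,0,0,0,1,4,1,0,0,0,0]}}

```text
time_s: 32.7
ee_pos: [0.4899, -0.223, 0.0402]
tool_rot: [-0.001, 0.756, 0.655, 0.0]
ft_force: [-2.5, 1.6, 6.6]
grip_width: -0.0002
grip_force: 3.4
```

```bash
python3 lev.py scene wrist
```

```text
scene lever angle median 0.155 73 [0.02 0.42] rmax 0.058965330946949904
wrist lever angle median 0.08 2221 [-0.01  0.19] rmax 0.07797339161269153
```

>>> {"method": "carry_out", "body": {"targets": [1,2,0,0,0,0,0,1,3,0,0,0,0,0,1,3,0,0,0,0,0]}}

```text
time_s: 33.1
ee_pos: [0.4925, -0.2224, 0.0401]
tool_rot: [-0.002, 0.755, 0.655, 0.001]
ft_force: [-2.8, 3.1, 8.0]
grip_width: -0.0001
grip_force: 4.0
```

>>> {"method": "carry_out", "body": {"targets": [1,1,0,0,0,0,0,1,2,0,0,0,0,0,1,2,0,0,0,0,0]}}

```text
time_s: 33.4
ee_pos: [0.4943, -0.2219, 0.0401]
tool_rot: [-0.002, 0.755, 0.655, 0.001]
ft_force: [-3.1, 3.5, 8.6]
grip_width: 0.0001
grip_force: 4.3
```

>>> {"method": "carry_out", "body": {"targets": [1,1,0,0,0,0,0,1,2,0,0,0,0,0,1,2,0,0,0,0,0]}}

```text
time_s: 33.7
ee_pos: [0.4964, -0.2223, 0.0403]
tool_rot: [-0.002, 0.755, 0.655, 0.0]
ft_force: [-3.3, 3.9, 9.6]
grip_width: -0.0
grip_force: 5.0
```

```bash
python3 lev.py scene wrist; python3 look.py w5; python3 -c "
import cv2;p=cv2.imread('pics/w5.png')[40:420,100:480];cv2.imwrite('pics/w5c.png',cv2.resize(p,None,fx=1.5,fy=1.5))"
```

```text
scene lever angle median 0.062 66 [-0.08  0.36] rmax 0.06110531685284586
wrist lever angle median -0.028 2041 [-0.11  0.09] rmax 0.07799806919181905
array([-0.55800053,  0.52026605, -0.44228777,  0.61165422,  0.0021261 ,
        1.15476926]) [ 0.4963992  -0.22231523  0.04033838]
```

View pics/w5c.png

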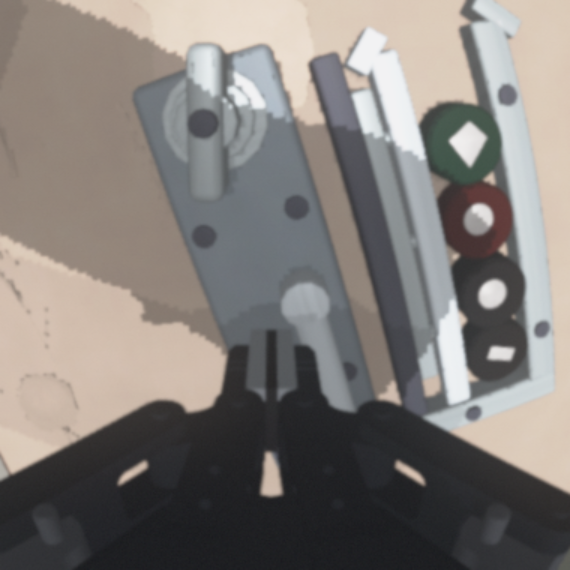

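>>> {"method": "carry_out", "body": {"targets": [1,1,0,0,0,0,0,1,2,0,0,0,0,0,1,2,0,0,0,0,0]}}

```text
time_s: 34.15
ee_pos: [0.4979, -0.2228, 0.0405]
tool_rot: [-0.002, 0.756, 0.655, -0.0]
ft_force: [-5.5, 1.9, 12.2]
grip_width: 0.0001
grip_force: 6.4
```

>>> {"method": "carry_out", "body": {"targets": [1,1,0,0,0,0,0,1,2,0,0,0,0,0,1,2,0,0,0,0,0]}}

```text
time_s: 34.45
ee_pos: [0.4981, -0.2227, 0.0404]
tool_rot: [-0.003, 0.756, 0.655, -0.002]
ft_force: [-10.4, 0.9, 15.7]
grip_width: -0.0001
grip_force: 8.5
```

Stop reached (position stalled, force up). Back off, retreat and check.

>>> {"method": "carry_out", "body": {"targets": [1,-10,0,0,0,0,0,1,-15,0,30,0,0,0,1,-15,0,75,0,0,0,1,-30,40,110,0,0,0,1,-30,85,150,0,0,0,1,-30,120,160,0,0,0,1,-30,120,160,0,0,0]}}

```text
time_s: 35.15
ee_pos: [0.4719, -0.0996, 0.2027]
tool_rot: [0.0, 0.754, 0.657, 0.002]
ft_force: [-0.2, -0.5, -0.3]
grip_width: -0.0002
grip_force: 0.0
```

```bash
python3 lev.py scene side wrist; python3 jaw.py
python3 - <<'E'
from h import *
pc=np.load('clamp.npy');c,s=np.cos(pc[2]),np.sin(pc[2]);Rm=np.array([[c,-s],[s,c]])
p,d,P=cloud('scene');c=p[220:320,240:360];cv2.imwrite('pics/s3.png',cv2.resize(c,None,fx=6,fy=6,interpolation=cv2.INTER_CUBIC))
p,d,P=cloud('wrist');P=P.reshape(-1,3);q=(P[:,:2]-pc[:2])@Rm
m=(P[:,2]>.045)&(P[:,2]<.05)&(q[:,1]<.01)&(q[:,0]>-.13)&(q[:,0]<-.06);print(cv2.fitLine((q[m]*1000).astype(np.float32),cv2.DIST_HUBER,0,.1,.1).ravel(),q[m].min(0),q[m].max(0))
E
```

```text
scene lever angle median 0.075 106 [-0.02  0.16] rmax 0.07787936457165157
side lever angle median 0.071 61 [-0.02  0.16] rmax 0.07795963277871693
wrist lever angle median 0.02 404 [-0.07  0.11] rmax 0.07792216496018797
scene jaw [np.float64(-0.0315), np.float64(-0.0322), np.float64(-0.0322), np.float64(-0.0321), np.float64(-0.0306), np.float64(-0.0307), np.float64(-0.032), np.float64(-0.0327), np.float64(-0.0316)] fence [np.float64(0.0067), np.float64(-0.0008), np.float64(-0.0013), np.float64(-0.0003), np.float64(-0.0023), np.float64(-0.002), np.float64(-0.0038), np.float64(-0.0007), np.float64(-0.0022)]
wrist jaw [np.float64(-0.0302), np.float64(-0.0299), np.float64(-0.0298), np.float64(-0.0313), np.float64(-0.0291), np.float64(-0.031), np.float64(-0.0302), np.float64(-0.0302), np.float64(-0.0302)] fence [np.float64(0.0067), np.float64(-0.0021), np.float64(-0.0031), np.float64(-0.0024), np.float64(0.0091), np.float64(-0.0025), np.float64(-0.0025), np.float64(-0.0021), np.float64(-0.0021)]
side jaw [None, np.float64(-0.0335), np.float64(-0.0297), np.float64(-0.0325), np.float64(-0.0286), np.float64(-0.0329), np.float64(-0.0302), None, np.float64(-0.0337)] fence [None, None, np.float64(-0.0022), np.float64(-0.0041), np.float64(-0.0011), np.float64(-0.0023), np.float64(-0.0028), np.float64(-0.0019), np.float64(-0.0016)]
[ 2.0532791e-02 -9.9978918e-01 -8.7343803e+01 -1.3908553e+01] [-0.09542335 -0.04581947] [-0.07997271  0.00994178]
```

View pics/s3.png

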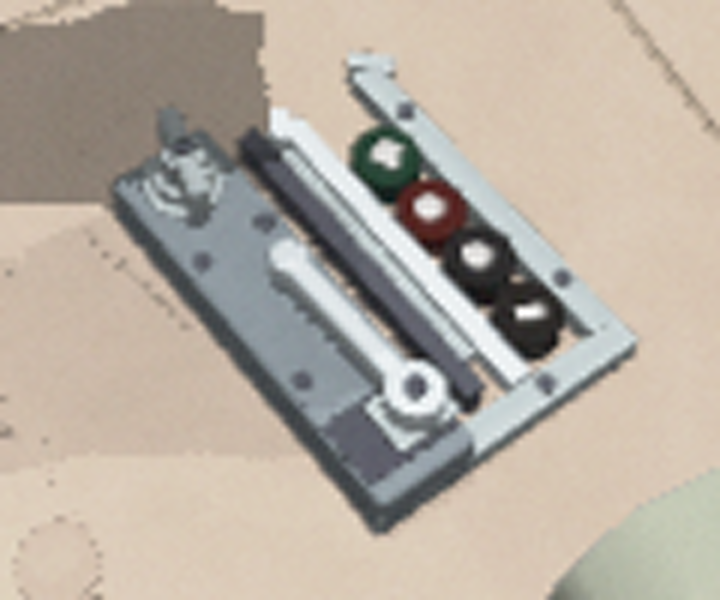

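```bash
python3 -c "from workcell import bot;print(bot.sign_off())"
```

```text
the job is handed in; nothing more can be done
None
```

The job is handed in at about 35 s. All four specimens sit in a row between fence and jaw. I set the jaw to just touch them (nut at about 5.02 rad) with the lever open, then pushed the lever closed to its stop, and I worked clear of the tweezers, loupe and test block. I have not seen the verdict.

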